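# Pack the tested beacon and close its carton

## Robot

A 7-joint arm with a two-finger parallel gripper is mounted at the origin on the work surface. World frame = base frame: x ahead of the robot, y to its left, z up, the work surface at z = 0. Lengths are in m, angles in rad, forces in N, time in s.
With the tool pointing down it reaches from about 0.425 to 0.875 m from the base axis. Payload 4.7 kg.
Tool frame: the origin (TCP) lies between the finger pads; the fingertips stand 25 mm ahead of it and the grasp point (between the pads) lies 6 mm ahead of it (finger_overhang is the distance from the TCP to the fingertips, in m); x points along the fingers, z is the direction in which the jaws open and shut, and the axes are right-handed (so a half turn about x gives the same grasp; the last joint's range is limited). The gripper opens to 87 mm and grips with 3 to 60 N. Pads are 19 mm wide; open, the fingers measure 117 mm over their backs; the gripper's body (75 mm by 190 mm) begins 51 mm behind the grasp point.
Start: joints at [-1.155, 0.321, -0.07, 1.45, 0.023, 1.371, -0.057], TCP at [0.254, 0.598, 0.248] pointing down, gripper open.
Joint ranges: [-2.86, 2.86], [-0.3, 2.09], [-1.38, 1.24], [0.06, 2.45], [-1.56, 4.7], [0.09, 2.05], [-2.69, 2.69]. Speed limits (rad/s): [2.57, 2.57, 3.14, 3.14, 3.14, 3.14, 3.14].

## Interface

Orientations are given as a unit quaternion [w, x, y, z].
In Python, from plant import * gives the robot as it stands. Calls block until the motion is done:
- movep(position, orientation): joint-space move of the TCP to a pose.
- move_l(position, vel=0.15, attitude=None, stop_force=None): straight line of the TCP; attitude=None keeps the orientation; vel is the mean speed in m/s. With stop_force (N) it stops when the force on the tool has changed by that much, and returns True; else False.
- set_joints(angles): joint-space move.
- gripper_to(opening): finger opening in m; the grip force is fixed at half the most; returns when the fingers have stopped.
- hold(seconds).
- solve_ik(position, orientation): joint angles nearest the present ones, or None.
- observe(): the state.
- capture(name): name is "scene" or "top" or "wrist"; returns a dict with "frame" (384x512x3 uint8, red, green, blue), "z_map" (384x512 float32, m along the optical axis (not along the pixel's ray), 0 where there is no reading), "mtx" (3x3 intrinsics, pixels), "dist" ([k1, k2, p1, p2, k3] as OpenCV has them; the pictures are not rectified), "rvec" (rotation vector, rad) and "tvec" (3), from world to camera coordinates, as OpenCV has them; the wrist camera has in their place "hand_eye" (4x4, takes a point from camera to tool coordinates, whose origin is the TCP and whose axes are the tool frame's). Camera axes: x right, y down, z forward; pixel columns grow to the right and rows downward; lengths in m; the calibration is good to about 2 mm. A picture is of the moment at which its call begins: read the wrist's pose just before it.
A pose or a line that the arm cannot do raises PlanningError and nothing moves.
- job_done(): hands the job in, once; it reports no verdict.
Trained networks look in the newest picture that a camera, given by its name, has taken for a name from the list of things; names that differ only in an ending like _2 or _b are one class to them, and where a whole thing is asked for, a point or a joint stands for the part that bears it (a point fixed in the world has none). Each returns a list of dicts, best first, with "confidence" (0 to 1); they miss things now and then, are a little off and sometimes report something else, mostly with a low value. They report only what shows in the picture. A call takes as long as a camera call.
- search_frame(camera, label): "xyz" ([x, y, z] in m, in the coordinates of the camera as it stood for that picture, good to about 4 mm: the middle of the surface that is visible of it).
- mark_of(camera, label): "xyz" ([x, y, z] in m, in the coordinates of the camera as it stood for that picture, good to about 4 mm: a listed point, or the origin of a listed thing).
The state is a dict: "time_s": time; "q": joint angles; "joint_velocities": joint speeds; "effort": joint torques, N m; "tool_pos": TCP position; "ee_rot": TCP orientation; "wrist_force": force on the tool from outside, world axes, zero at the start; "ft_torque": the same for the moment, N m; "finger_gap": finger opening in m.
Only numpy, scipy, OpenCV 4.12 (cv2) and the standard library are available. Lean on these libraries where they do the work, as an engineer would, in place of code of your own. Each camera call takes 0.05 s, during which the arm holds its last target. There are 200 camera calls.

## Task

Stand the squat round-footed amber beacon upright in the open carton without dropping it. Then close the carton: fold the two end flaps down first, then the narrower long flap, and the wide long flap last so that it overlaps the narrow one, all four flat. Do not crush the carton, and leave the other things on the bench where they are.

Things in the scene. Friction and masses are not known exactly. Their poses are not given: they have to be found in the camera images.
- carton: Open brown cardboard carton, fixed to the bench, 190 (its x) x 125 (its y) x 100 mm high, wall and floor 4 mm. Origin: centre of its underside, z up. Four hinged flaps 3 mm thick on its rim: end flaps at +x and -x, narrow long flap at -y, wide long flap at +y. It may stand at any yaw.
- end_flap_a (a joint): End flap at the carton's +x end: 55 mm from hinge to free edge, 118 mm wide; hinge line along carton y at carton x = +95, z = 101.5 mm. Joint value in rad: 0 = folded flat and level over the opening, 1.57 = standing upright, larger = leaning outwards (stop at 2.5). Stiff crease: stays where it is left; about 1 N at its free edge moves it.
- end_flap_b (a joint): End flap at the carton's -x end: 55 mm from hinge to free edge, 118 mm wide; hinge line along carton y at carton x = -95, z = 101.5 mm. Joint value in rad: 0 = folded flat and level over the opening, 1.57 = standing upright, larger = leaning outwards (stop at 2.5). Stiff crease: stays where it is left; about 1 N at its free edge moves it.
- narrow_flap (a joint): Narrower long flap at the carton's -y side: 55 mm from hinge to free edge, 186 mm wide; hinge line along carton x at carton y = -62.5, z = 106.5 mm. Joint value in rad: 0 = folded flat and level over the opening, 1.57 = standing upright, larger = leaning outwards (stop at 2.5). Stiff crease: stays where it is left; about 1 N at its free edge moves it.
- wide_flap (a joint): Wide long flap at the carton's +y side: 90 mm from hinge to free edge, 188 mm wide; hinge line along carton x at carton y = +62.5, z = 111.5 mm. Joint value in rad: 0 = folded flat and level over the opening, 1.57 = standing upright, larger = leaning outwards (stop at 2.5). Stiff crease: stays where it is left; about 1 N at its free edge moves it.
- end_flap_a_edge (a point): Middle of the free edge of end flap a.
- end_flap_b_edge (a point): Middle of the free edge of end flap b.
- narrow_flap_edge (a point): Middle of the free edge of the narrow long flap.
- wide_flap_edge (a point): Middle of the free edge of the wide long flap.
- beacon: The beacon to pack: squat warning light, black round foot 80 mm across and 20 mm high, amber cylindrical dome 56 mm across from 20 to 83 mm, bevelled to its top at 92 mm; 0.25 to 0.5 kg. Origin: centre of its underside, z up. To be gripped by the dome.
- strobe: Bystander: slim amber strobe on a 24 mm steel stem and a black square foot 66 x 66 x 24 mm, 145 mm high, lamp 46 mm across. Not to be packed. Origin: centre of its underside.
- multimeter: Bystander: orange and black multimeter lying face up, 85 (x) x 180 (y) x 43 mm. Origin: centre of its underside.
- spray_can: Bystander: upright metal spray can, 60 mm across, 150 mm high. Origin: centre of its underside.
- jar: Bystander: upright jar with white cap, 64 mm across, 85 mm high. Origin: centre of its underside.
- tape: Bystander: roll of white tape lying flat, 90 mm across, 48 mm high. Origin: centre of its underside.
- screwdriver: Bystander: screwdriver 180 mm long lying along its x, about 30 mm high. Origin: under its middle.
- lens_cap: Bystander: small amber lens block, 70 x 50 x 18 mm. Origin: centre of its underside.

How it is judged:
On the way, in this order (a step that is already met when the one before it is completed fails the run):
1. the beacon stands in the carton, released, with all four flaps still open (x of beacon in the frame of carton between -0.08 and 0.08 m and y of beacon in the frame of carton between -0.05 and 0.05 m and z of beacon in the frame of carton below 0.02 m and angle between beacon's own z axis and vertical below 0.15 rad and linear speed of beacon below 0.03 m/s and contact force between the fingers and beacon below 0.2 N and value of joint each of end_flap_a, end_flap_b, narrow_flap, wide_flap above 1 rad), for 0.2 s.
2. both end flaps are folded down while both long flaps are still open (value of joint each of end_flap_a, end_flap_b below 0.1 rad and value of joint each of narrow_flap, wide_flap above 0.8 rad), for 0.2 s.
3. the narrow long flap is folded down over the end flaps while the wide one is still open (value of joint each of end_flap_a, end_flap_b, narrow_flap below 0.1 rad and value of joint wide_flap above 0.8 rad), for 0.2 s.
4. the wide long flap is folded down last (value of joint each of end_flap_a, end_flap_b, narrow_flap, wide_flap below 0.1 rad), for 0.2 s.
At the end, for the whole second after the job is handed in: The beacon stands in the carton (origin within 80 mm of the carton's centre along its length, 50 mm across, under 20 mm above the bench, tilt under 0.15 rad), at rest and released, and all four flaps are folded flat, each within 0.10 rad of level (all of step 4 and x of beacon in the frame of carton between -0.08 and 0.08 m and y of beacon in the frame of carton between -0.05 and 0.05 m and z of beacon in the frame of carton below 0.02 m and angle between beacon's own z axis and vertical below 0.15 rad and linear speed of beacon below 0.03 m/s and contact force between the fingers and beacon below 0.2 N); the robot touches nothing.
It fails at once if the beacon is dropped or thrown (moves faster than 0.7 m/s while not held) (linear speed of beacon above 0.7 m/s and contact force between the fingers and beacon below 0.1 N).
It fails at once if the carton is crushed (the gripper or arm presses it with more than 60 N) (contact force between any of the fingers, the arm and carton above 60 N).
It fails at once if a bystander (strobe, multimeter, spray can, jar, tape roll, screwdriver or lens) is pushed more than 30 mm from its place (distance of any of strobe, multimeter, spray_can, jar, tape, screwdriver, lens_cap from where it was at the start of the episode above 0.03 m).
It also fails if it takes over 67 s, if anything falls off the work surface, if the arm or the gripper's body presses on something with over 40 N, if the wrist force passes 120 N, or if a joint passes its speed limit or range.

## Working session

There is one attempt and no reset: what is moved stays moved. The work goes in short steps, each a Python script; the robot and the scene stay as the last script left them, time stands still between calls to the robot, and variables do not carry over. Pictures are saved under pics/ and viewed, about 8 in all and at most 12, crops included, and the job is handed in when it is done.

```bash
ls; mkdir -p pics
cat > h.py <<'E'
from plant import *
import numpy as np, cv2
from scipy.spatial.transform import Rotation as R
def save(c,n): cv2.imwrite(f'pics/{n}.png',c['frame'][:,:,::-1])
def c2w(c,p,st=None):
    p=np.atleast_2d(p)
    if 'rvec' in c:
        M=cv2.Rodrigues(np.array(c['rvec'],float))[0]
        return (p-np.ravel(c['tvec']))@M
    H=np.array(c['hand_eye']); w,x,y,z=st['ee_rot']
    t=p@H[:3,:3].T+H[:3,3]
    return R.from_quat([x,y,z,w]).apply(t)+st['tool_pos']
def cloud(c,st=None):
    h,w=c['z_map'].shape
    v,u=np.mgrid[0:h,0:w]
    n=cv2.undistortPoints(np.stack([u,v],-1).reshape(-1,1,2).astype(np.float64),np.array(c['mtx'],float),np.array(c['dist'],float)).reshape(-1,2)
    z=c['z_map'].reshape(-1,1)
    return c2w(c,np.hstack([n*z,z]),st).reshape(h,w,3)
E
python3 - <<'E'
from h import *
print(observe())
ims=[]
for n in('scene','top'):
    c=capture(n);ims.append(c['frame']); np.save(f'{n}.npy',c,allow_pickle=True)
    for l in ['carton','beacon','strobe','multimeter','spray_can','jar','tape','screwdriver','lens_cap','end_flap_a_edge','end_flap_b_edge','narrow_flap_edge','wide_flap_edge']:
        for d in mark_of(n,l)[:2]: print(n,l,round(d['confidence'],2),c2w(c,d['xyz'])[0].round(3))
    save(c,n+'0')
E
```

```text
pics
{'time_s': 0.0, 'q': array([-1.15491501,  0.32179607, -0.0700706 ,  1.45165591,  0.02261338,
        1.37081378, -0.05692747]), 'joint_velocities': array([-4.37478722e-04,  1.47599407e-04, -1.49485322e-03,  6.06965992e-05,
       -4.74783676e-04,  3.76028630e-04,  6.35230013e-04]), 'effort': array([ 6.69216442e-04, -4.91294217e+01, -4.03397027e-01, -3.12521303e+01,
       -6.36478420e-02,  4.40403877e-02,  1.65521074e-04]), 'tool_pos': array([0.25404714, 0.59775034, 0.24648845]), 'ee_rot': array([ 0.58918455, -0.39057265,  0.59024948,  0.38976933]), 'wrist_force': array([ 0.33372102, -0.22519485,  0.07977834]), 'ft_torque': array([-0.02953393, -0.02460837, -0.04520348]), 'finger_gap': 0.08708819203376153}
scene carton 0.66 [ 0.579 -0.047 -0.003]
scene beacon 0.6 [0.51  0.304 0.001]
scene strobe 0.64 [ 0.5   -0.296 -0.001]
scene strobe 0.28 [ 0.797  0.04  -0.001]
scene multimeter 0.89 [0.799 0.041 0.   ]
scene spray_can 0.7 [ 0.797  0.042 -0.001]
scene spray_can 0.64 [0.658 0.296 0.   ]
scene jar 0.84 [ 0.681 -0.314  0.001]
scene jar 0.28 [ 0.5   -0.298 -0.   ]
scene tape 0.78 [0
[... 407 characters left out ...]
653 -0.037  0.164]
scene wide_flap_edge 0.76 [ 0.497 -0.066  0.204]
scene wide_flap_edge 0.23 [0.374 0.184 0.005]
top carton 0.88 [ 0.578 -0.054 -0.001]
top carton 0.64 [ 0.649 -0.037  0.162]
top beacon 0.81 [0.511 0.299 0.002]
top multimeter 0.67 [ 0.798  0.042 -0.002]
top jar 0.68 [ 0.676 -0.316  0.003]
top tape 0.87 [ 0.372  0.181 -0.001]
top tape 0.3 [ 0.597 -0.162  0.152]
top screwdriver 0.9 [ 0.366  0.01  -0.004]
top lens_cap 0.67 [ 0.375 -0.181  0.002]
top end_flap_a_edge 0.76 [0.565 0.062 0.157]
top end_flap_b_edge 0.77 [ 0.597 -0.159  0.149]
top end_flap_b_edge 0.52 [ 0.8    0.042 -0.003]
top narrow_flap_edge 0.96 [ 0.649 -0.038  0.166]
top wide_flap_edge 0.57 [ 0.494 -0.06   0.195]
```

View pics/scene0.png

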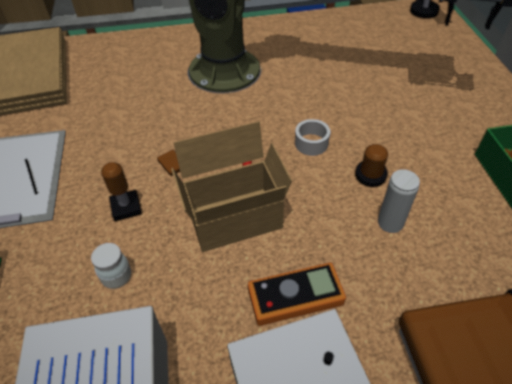

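View pics/top0.png

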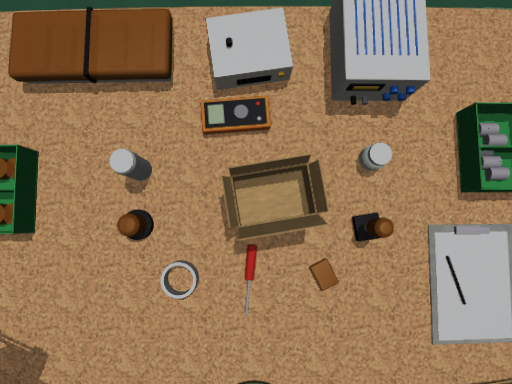

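Run:
```python
from h import *
for n in('top','scene'):
    c=np.load(n+'.npy',allow_pickle=True).item(); P=cloud(c)
    ok=c['z_map']>0
    def sel(x,y,r,z0,z1): return P[ok&(np.hypot(P[...,0]-x,P[...,1]-y)<r)&(P[...,2]>z0)&(P[...,2]<z1)]
    b=sel(.51,.302,.06,.03,.12); print(n,'beacon ztop',np.percentile(b[:,2],[50,95,99]), 'mean dome top',b[b[:,2]>.08].mean(0) if (b[:,2]>.08).any() else None, len(b))
    for nm,e in dict(a=(.563,.062),b=(.598,-.159),n=(.651,-.037),w=(.495,-.063)).items():
        s=sel(*e,.045,.115,.22); 
        if len(s)<10: print(nm,len(s)); continue
        print(nm,len(s),s.mean(0).round(3),s.min(0).round(3),s.max(0).round(3)); u,sv,vt=np.linalg.svd(s-s.mean(0)); print('  normal',vt[2].round(3),'sd',(sv/np.sqrt(len(s))).round(4))
```

```text
top beacon ztop [0.08815395 0.09317399 0.09392752] mean dome top [0.5111059  0.29754118 0.08892394] 552
a 292 [0.564 0.054 0.139] [0.52  0.04  0.115] [0.607 0.067 0.157]
  normal [-0.152  0.933 -0.326] sd [0.0253 0.013  0.0008]
b 337 [ 0.596 -0.153  0.137] [ 0.554 -0.166  0.115] [ 0.641 -0.14   0.157]
  normal [-0.14   0.958  0.25 ] sd [0.0255 0.0127 0.0009]
n 314 [ 0.645 -0.038  0.142] [ 0.634 -0.082  0.115] [0.658 0.007 0.164]
  normal [-0.964 -0.155  0.216] sd [0.0256 0.0148 0.0007]
w 507 [ 0.504 -0.061  0.164] [ 0.486 -0.107  0.115] [ 0.521 -0.018  0.202]
  normal [-0.952 -0.154 -0.266] sd [0.0266 0.0252 0.0007]
scene beacon ztop [0.07931816 0.09322261 0.0939809 ] mean dome top [0.51939199 0.29679585 0.08912106] 712
a 404 [0.565 0.054 0.137] [0.521 0.04  0.115] [0.608 0.069 0.158]
  normal [-0.151  0.938 -0.313] sd [0.0252 0.0128 0.0009]
b 204 [ 0.598 -0.153  0.141] [ 0.553 -0.165  0.115] [ 0.641 -0.139  0.158]
  normal [-0.152  0.943  0.297] sd [0.0259 0.0139 0.0007]
n 530 [ 0.65  -0.038  0.141] [ 0.638 -0.082  0.115] [0.662 0.007 0.164]
  normal [ 0.971  0.157 -0.181] sd [0.026  0.0148 0.0008]
w 1415 [ 0.507 -0.062  0.16 ] [ 0.486 -0.107  0.115] [ 0.525 -0.018  0.202]
  normal [0.953 0.154 0.262] sd [0.0254 0.0247 0.0015]
```

The amber beacon sits at top pixel (133,225), beside the spray can. The strobe is the one at (372,227). The carton, centred at about (0.580,-0.050) with yaw ≈99.1°, has all four flaps leaning outwards, with the wide one towards the robot. Next I'll pick up the beacon.

```bash
cat >> h.py <<'E'
C=np.array([.580,-.0495]); YAW=np.deg2rad(99.1)
EX=np.array([np.cos(YAW),np.sin(YAW)]); EY=np.array([-EX[1],EX[0]])
def W(x,y,z): return np.array([*(C+x*EX+y*EY),z])
def quat(j):  # tool down, jaws along horizontal dir j
    x=np.array([0,0,-1.]); z=np.array([j[0],j[1],0]); z/=np.linalg.norm(z)
    q=R.from_matrix(np.stack([x,np.cross(z,x),z],1)).as_quat(); return np.array([q[3],*q[:3]])
def best(p,j):
    q0=np.array(observe()['q']); r=[]
    for s in(1,-1):
        k=solve_ik(p,quat(s*np.array(j)))
        if k is not None: r.append((np.abs(np.array(k)-q0).max(),s))
    return quat(min(r)[1]*np.array(j))
def st(t=''): o=observe(); print(t,round(o['time_s'],2),np.round(o['tool_pos'],4),np.round(o['wrist_force'],1),round(o['finger_gap'],4))
E
python3 - <<'E'
from h import *
b=[.511,.299]
q=best([*b,.2],[0,1]); movep([*b,.2],q); st('above')
o=observe(); c=capture('wrist'); P=cloud(c,o)
m=(c['z_map']>0)&(np.hypot(P[...,0]-b[0],P[...,1]-b[1])<.05)&(P[...,2]>.086)&(P[...,2]<.1)
if m.sum()>20:
    p=P[m]; (cx,cy),r=cv2.minEnclosingCircle(p[:,:2].astype(np.float32)); print('wrist top',p.mean(0),cx,cy,r,m.sum(),np.percentile(p[:,2],95))
for d in mark_of('wrist','beacon')[:2]: print(d['confidence'],c2w(c,d['xyz'],o))
save(c,'w1')
E
```

```text
Traceback (most recent call last):
  File "h.py", line 28, in best
    k=solve_ik(p,quat(s*np.array(j)))
                 ~~~~^^^^^^^^^^^^^^^
  File "h.py", line 23, in quat
    x=np.array([0,0,-1.]); z=np.array([j[0],j[1],0]); z/=np.linalg.norm(z)
                                                      ^^^^^^^^^^^^^^^^^^^^
numpy._core._exceptions._UFuncOutputCastingError: Cannot cast ufunc 'divide' output from dtype('float64') to dtype('int64') with casting rule 'same_kind'
```

```bash
sed -i 's/z=np.array(\[j\[0\],j\[1\],0\])/z=np.array([j[0],j[1],0.])/' h.py
python3 - <<'E'
from h import *
b=[.511,.299]
q=best([*b,.2],[0,1]); movep([*b,.2],q); st('above')
o=observe(); c=capture('wrist'); P=cloud(c,o)
m=(c['z_map']>0)&(np.hypot(P[...,0]-b[0],P[...,1]-b[1])<.05)&(P[...,2]>.086)&(P[...,2]<.1)
if m.sum()>20:
    p=P[m]; (cx,cy),r=cv2.minEnclosingCircle(p[:,:2].astype(np.float32)); print('wrist top',p.mean(0),cx,cy,r,m.sum(),np.percentile(p[:,2],95))
for d in mark_of('wrist','beacon')[:2]: print(d['confidence'],c2w(c,d['xyz'],o))
save(c,'w1')
E
```

```text
above 2.88 [0.5103 0.3006 0.2002] [-0.1  0.5  0.5] 0.0872
wrist top [0.50970391 0.29954554 0.09048362] 0.5110950469970703 0.2994299829006195 0.025446534156799316 2557 0.09252016821018054
0.85 [[ 5.13784282e-01  3.00369411e-01 -2.20509152e-04]]
```

Run:
```python
from h import *
b=[.511,.2995]
print(move_l([*b,.078],vel=.12,stop_force=15)); st('down')
gripper_to(.03); st('grip')
move_l([*b,.30],vel=.2); st('lift')
p=W(0,0,.30); q=best(p,EX); move_l(p,vel=.25,attitude=q); st('over')
c=capture('scene'); save(c,'s1')
```

```text
False
down 4.14 [0.5117 0.2999 0.0789] [ 0.6  0.1 -0.5] 0.0867
grip 4.79 [0.5111 0.2998 0.0781] [ 0.4  1.  -0.7] 0.0549
lift 6.05 [0.5103 0.2991 0.2982] [-0.1 -0.9 -4.3] 0.0552
over 7.62 [ 0.5799 -0.0478  0.2999] [ 0.6  0.4 -3.7] 0.055
```

View pics/s1.png

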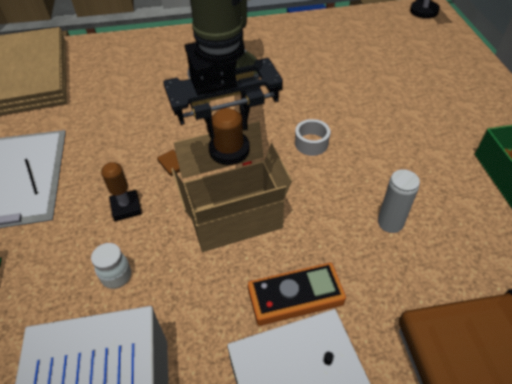

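The beacon is held upright at pixel (228,135), clear of the flaps and aligned with the carton. Next I'll lower it and release.

Run:
```python
from h import *
print(move_l(W(0,0,.105),vel=.12,stop_force=12)); st('in')
print(move_l(W(0,0,.081),vel=.03,stop_force=5)); st('low')
gripper_to(.080); st('open'); hold(.3)
print(move_l(W(0,0,.30),vel=.15,stop_force=15)); st('up'); gripper_to(0)
p=W(.16,0,.24); q=best(p,EX); move_l(p,vel=.25,attitude=q); st()
for n in('scene','top'):
    c=capture(n); save(c,n+'2')
    for l in ['beacon','end_flap_a_edge','narrow_flap_edge','wide_flap_edge']:
        for d in mark_of(n,l)[:2]:
            w=c2w(c,d['xyz'])[0]; print(n,l,round(d['confidence'],2),w.round(3),'carton',((w[:2]-C)@EX).round(3),((w[:2]-C)@EY).round(3))
```

```text
False
in 9.45 [ 0.5806 -0.0495  0.1058] [ 0.8 -0.4 -3.9] 0.0552
True
low 10.17 [ 0.5795 -0.0494  0.0821] [-0.9  0.1  5.8] 0.0553
open 10.91 [ 0.5778 -0.0493  0.0803] [-0.2  0.4 -1.1] 0.0798
False
up 12.82 [ 0.5796 -0.0494  0.2989] [0.2 0.1 0.4] 0.0801
 15.09 [0.5553 0.1066 0.2406] [-0.8 -0.1  0.5] 0.0003
scene end_flap_a_edge 0.78 [0.565 0.061 0.154] carton 0.112 -0.003
scene narrow_flap_edge 0.93 [ 0.654 -0.042  0.165] carton -0.004 -0.074
scene wide_flap_edge 0.74 [ 0.494 -0.062  0.203] carton 0.001 0.087
scene wide_flap_edge 0.41 [ 0.368  0.012 -0.002] carton 0.094 0.2
top beacon 0.92 [ 0.577 -0.051  0.004] carton -0.001 0.004
top narrow_flap_edge 0.71 [ 0.65  -0.037  0.165] carton 0.001 -0.071
top wide_flap_edge 0.61 [ 0.5   -0.06   0.195] carton 0.002 0.08
top wide_flap_edge 0.59 [ 0.799  0.044 -0.003] carton 0.057 -0.231
```

View pics/scene2.png

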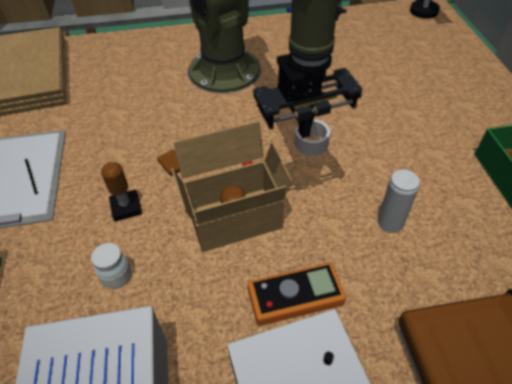

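The beacon stands in the carton, its dome showing at pixel (232,192), and all the flaps are still open. Next are the end flaps.

```bash
cat >> h.py <<'E'
def endflap(s):
    for x,z,v,f in [(.15,.165,.2,15),(.08,.160,.12,15),(.070,.142,.10,15),(.070,.126,.05,7)]:
        r=move_l(W(s*x,0,z),vel=v,stop_force=f); st((x,z,r))
        if r and z>.13: break
    move_l(W(s*.07,0,.25),vel=.25)
def edges():
    for n in('scene','top'):
        c=capture(n); save(c,f"{n}_{int(observe()['time_s']*10)}"); P=cloud(c); d=P[...,:2]-C; X=d@EX; Y=d@EY
        for nm,m in dict(a=(abs(X-.068)<.02)&(abs(Y)<.04),b=(abs(X+.068)<.02)&(abs(Y)<.04),n=(abs(X)<.06)&(abs(Y+.035)<.02),w=(abs(X)<.06)&(abs(Y-.02)<.03)).items():
            z=P[...,2][m&(c['z_map']>0)&(P[...,2]<.22)]; print(n,nm,len(z),np.percentile(z,[5,50,95]).round(4) if len(z) else '')
E
python3 - <<'E'
from h import *
endflap(1)
p=W(-.16,0,.25); move_l(p,vel=.25)
endflap(-1); 
move_l(W(0,-.12,.25),vel=.25); st()
edges()
E
ls pics
```

```text
(0.15, 0.165, False) 16.12 [0.5565 0.0988 0.1654] [-0.1 -0.2 -0.2] 0.0007
(0.08, 0.16, False) 16.85 [0.5676 0.0299 0.1604] [-0.1  0.  -0. ] 0.0003
(0.07, 0.142, False) 17.21 [0.5682 0.0194 0.141 ] [0.8 0.5 0.4] 0.0007
(0.07, 0.126, True) 17.54 [0.5698 0.0194 0.1284] [-1.   0.1  6.4] 0.0007
(0.15, 0.165, False) 19.82 [ 0.6044 -0.1969  0.1659] [ 0.7 -0.5  0.2] 0.0006
(0.08, 0.16, False) 20.56 [ 0.5928 -0.1287  0.1605] [-0.2 -1.  -0.7] 0.0003
(0.07, 0.142, False) 20.92 [ 0.5904 -0.1185  0.1411] [-0.4 -0.4 -1. ] 0.0004
(0.07, 0.126, True) 21.25 [ 0.5919 -0.1187  0.1285] [ 0.1 -0.5  5.7] 0.0004
 22.6 [ 0.6974 -0.032   0.2485] [-0.1 -0.1 -0.3] 0.0005
scene a 198 [0.1016 0.1037 0.1061]
scene b 342 [0.1016 0.1038 0.106 ]
scene n 106 [0.0936 0.1029 0.1056]
scene w 323 [0.0893 0.0977 0.1056]
top a 0 
top b 0 
top n 0 
top w 0 
s1.png
scene0.png
scene2.png
scene_226.png
top0.png
top2.png
top_227.png
w1.png
```

Both end flaps measure flat, with tops at z ≈0.1037. Next are the narrow flap and then the wide one.

```bash
cat > lf.py <<'E'
from h import *
def path(L,up):
    for y,z,v,f in L:
        r=move_l(W(0,y,z),vel=v,stop_force=f); st((y,z,r))
        if r and (y,z)!=L[-1][:2]: break
    move_l(W(0,L[-1][0],up),vel=.25)
path([(-.118,.172,.2,15),(-.042,.165,.12,15),(-.032,.150,.1,15),(-.032,.130,.05,7)],.29)
edges()
move_l(W(0,.13,.29),vel=.25)
path([(.13,.205,.2,15),(.027,.200,.12,15),(.007,.165,.1,15),(.002,.134,.06,7)],.29)
move_l(W(0,.12,.30),vel=.25); st()
edges()
E
python3 lf.py; ls pics
```

```text
(-0.118, 0.172, False) 23.24 [ 0.6966 -0.0315  0.173 ] [-0.3 -0.   0.1] 0.0003
(-0.042, 0.165, False) 24.02 [ 0.6222 -0.0427  0.1659] [ 0.1  1.1 -0.7] 0.0004
(-0.032, 0.15, False) 24.36 [ 0.6113 -0.0444  0.1493] [ 0.7 -0.4 -1. ] 0.0002
(-0.032, 0.13, True) 24.74 [ 0.6122 -0.0447  0.1334] [-1.1 -0.1  7.2] 0.0004
scene a 484 [0.1019 0.1054 0.1101]
scene b 524 [0.102  0.1055 0.1106]
scene n 854 [0.1066 0.1088 0.1109]
scene w 492 [0.0941 0.1034 0.1078]
top a 288 [0.1003 0.1031 0.1086]
top b 0 
top n 38 [0.1056 0.1075 0.1093]
top w 16 [0.1013 0.1039 0.1075]
(0.13, 0.205, False) 26.99 [ 0.4525 -0.07    0.2053] [0.6 0.2 0.3] 0.0002
(0.027, 0.2, False) 28.0 [ 0.5531 -0.054   0.2003] [ 0.6 -0.4 -0.1] 0.0004
(0.007, 0.165, False) 28.55 [ 0.5728 -0.0507  0.1647] [ 0.3 -0.   0.6] 0.0007
(0.002, 0.134, True) 29.02 [ 0.5775 -0.05    0.1383] [-1.7  0.1  6.3] 0.0006
 30.41 [ 0.4614 -0.0681  0.299 ] [-0.1  1.   0.9] 0.0004
scene a 544 [0.1081 0.1132 0.1157]
scene b 593 [0.1079 0.1134 0.1157]
scene n 952 [0.1068 0.1095 0.115 ]
scene w 1161 [0.1115 0.1137 0.1158]
top a 579 [0.1071 0.1122 0.1149]
top b 574 [0.1064 0.1123 0.115 ]
top n 853 [0.1054 0.1084 0.114 ]
top w 1319 [0.1101 0.1127 0.1151]
s1.png
scene0.png
scene2.png
scene_226.png
scene_255.png
scene_304.png
top0.png
top2.png
top_227.png
top_256.png
top_305.png
w1.png
```

View pics/scene_304.png

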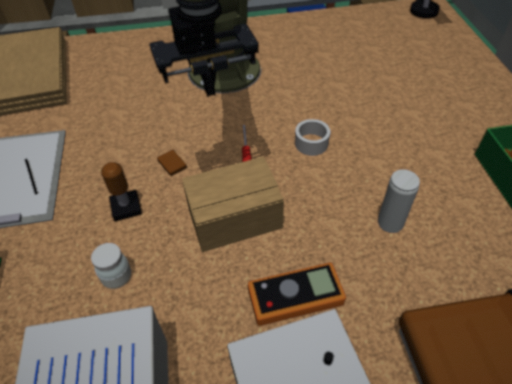

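Run:
```python
from h import *
c=capture('scene'); P=cloud(c); d=P[...,:2]-C; X=d@EX; Y=d@EY
for nm,m in dict(w=(abs(X)<.08)&(Y>-.018)&(Y<.058),n=(abs(X)<.08)&(Y<-.034)&(Y>-.057)).items():
    m=m&(abs(P[...,2]-.11)<.015); print(nm,'slope rad vs y',np.polyfit(Y[m],P[...,2][m],1))
hold(.3); job_done()
```

```text
w slope rad vs y [-0.00037602  0.11373225]
n slope rad vs y [0.00064726 0.10875611]
the job is handed in; nothing more can be done
```

The beacon is packed upright in the carton, the carton is closed, and I handed the job in at about 31 s of the 67 s allowed; no verdict was given.

- **Beacon:** I gripped it by the dome, lowered it to floor contact and released it. The top camera then put it about 4 mm from the carton's centre. The scene camera gave no detection inside the carton, but its picture showed the dome there.
- **Flaps:** I folded both end flaps, then the narrow flap, then the wide flap over it, stopping each at about 6–7 N.
- **Last checks:**
  - The long flaps measured level, with slopes under 0.001 rad.
  - The end flaps measured flat (tops at about 104 mm) just after folding. They are now covered by the long flaps, so I could not re-measure them.
  - In the last picture the carton is closed, the arm is clear of everything, and the bystanders look to be where they started. I did not re-measure their positions.

No check failed. Once, the top camera had no view of the carton (the arm was probably in the way), so I used the scene camera for that reading.

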